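# Change the block in the dry-block heater

## Robot

A 6-joint arm with a two-finger parallel gripper is mounted at the origin on a cart in front of the work surface, level with it; the furniture and walls round the work are solid. World frame = base frame: x ahead of the robot, y to its left, z up, the work surface at z = 0. Lengths are in m, angles in rad, forces in N, time in s.
With the tool pointing down it reaches from about 0.35 to 0.875 m from the base axis. Payload 15.5 kg.
Tool frame: the origin (TCP) lies on the centre line of the jaws, within the pads' length; the fingertips stand 14 mm ahead of it and the grasp point (between the pads) lies 5 mm behind it; z points along the fingers, y is the direction in which the jaws open and shut (so a half turn about z gives the same grasp; the last joint's range is limited). The gripper opens to 85 mm and grips with 20 to 120 N. Pads are 22 mm wide; open, the fingers measure 114 mm over their backs; the gripper's body (76 mm by 85 mm) begins 54 mm behind the grasp point. The pads swing forward as they close: fully open they stand 13 mm farther back than shut.
Start: joints at [-1.391, 0.494, 1.345, -0, 1.302, -0.096], TCP at [0.17, -0.602, 0.217] pointing down, gripper open.
Joint ranges: [-2.91, 2.91], [-0.82, 2.16], [0.22, 2.67], [-1.22, 4.37], [0.12, 2.79], [-3.08, 3.08]. Speed limits (rad/s): [1.89, 1.89, 2.57, 3.01, 3.01, 3.01].

## Interface

Orientations are given as a unit quaternion [w, x, y, z].
In Python, from cell import readout, vision, arm gives the robot as it stands.
- The arm moves only by the shell command python3 -m crank 'ROWS' [FORCE]. ROWS is JSON, a list of rows, each a list of 5 numbers: the closure, from -1 (fully open) to 1 (shut), then the shift along the world's x, y, z in m, then the turn about the world's z in rad. A call has 1 to 8 rows; each row is the pose to reach, as a shift and turn from the pose commanded when the call began; what a row does not reach only later rows make up. A row lasts 1/10 s, in which the tool goes at most 50 mm and 8.59 degrees, less where a joint would pass 70% of its speed; a pose out of reach is approached as far as the arm can. A call with a gripper value outside its range is refused whole. The fingers move at their own pace and stop on an object; FORCE is the grip in N (left out, the last holds). Time passes only in rows, so rows that repeat a pose let the fingers close. It gives the time, the measured TCP pose, the force and the opening at its end, in the units of the state.
- readout.get_state(): the state, without advancing time (a new reading comes with each control period).
- vision.snapshot(name): name is "scene" or "top" or "wrist"; returns a dict with "image" (420x560x3 uint8, red, green, blue), "K" (3x3 intrinsics, pixels), "R" (3x3) and "t" (3): a world point X has camera coordinates R X + t; the wrist camera has in their place "T_tool_cam" (4x4, takes a point from camera to tool coordinates, whose origin is the TCP and whose axes are the flange's). Camera axes: x right, y down, z forward; pixel columns grow to the right and rows downward; lengths in m; the calibration is good to about 2 mm. The wrist camera is an equidistant fisheye: a pixel r from the principal point sees the ray r / f radians off the axis. A picture is of the moment at which its call begins: read the wrist's pose just before it. There is no depth.
- arm.job_done(): hands the job in, once; it reports no verdict.
The state is a dict: "t": time; "qpos": joint angles; "qvel": joint speeds; "joint_torque": joint torques, N m; "eef_pos": TCP position; "eef_rot": TCP orientation; "wrist_force": force on the tool from outside, world axes, zero at the start; "torque": the same for the moment, N m; "opening": opening from 0.0 (shut) to 1.0 (fully open).
Only numpy, scipy, OpenCV 4.12 (cv2) and the standard library are available. Lean on these libraries where they do the work, as an engineer would, in place of code of your own. Each camera call takes 0.05 s, during which the arm holds its last target.

## Task

Change over the dry-block heater for the larger tubes: lift out the block with the many small holes by its tab and stand it upright on the cork slab, then fit the spare block with the six wide round holes into the bay you have emptied, its cut-out corner over the sensor post, and press it down until it is fully home and flush with the heater's top. Leave the filler block in the other bay, the other spare block and the bottle, beaker, dish and vial as they are.

Things in the scene. Friction and masses are not known exactly. Their poses are not given: they have to be found in the camera images.
- heater: Grey dry-block heater, fixed, 157 mm deep (x -102 to +55 mm), 164 mm wide, sloping control panel at its -x front; flat top 62 mm above the bench. Origin: at bench level under the centre of the well; x to the back, y to its left, z up. Two block bays in the top, centred at y = +31.5 and -31.5 mm, parted by a 4 mm rib; both full at the start, their lifting tabs 63 mm apart.
- bay_left (a point): Mouth centre of the heater's +y bay, level with its top; heater axes. Opening 79 (x) x 59 (y) mm, 36 mm deep, 3 mm chamfer at the mouth. A brass sensor post, 8 mm thick, 28 mm high, stands 7 mm from both walls of its +x +y corner: a block goes home only with its notch there, its axes then along the heater's. Home: under this point within 2 mm, top level with it.
- bay_right (a point): The same for the -y bay, which is alike (post also in its +x +y corner). In the -x wall of each bay a bent spring strip presses a block towards +x with 4 to 8 N, so that a block stops part of the way down and holds there: 5 to 20 N downward push it home, 5 to 15 N upward pull it out.
- fine_block: The block to take out: twenty-two small round holes (7 mm). Starts home in either bay. Aluminium, 76 (x) x 56 (y) x 36 mm high, 14 x 14 mm notch cut full height from its +x +y corner. Steel lifting tab on mid-top: 26 (x) x 8 (y) mm, 24 mm tall, top 60 mm above the underside. Origin: centre of underside, z up. 0.2-0.33 kg.
- filler_block: The filler block: no holes. Starts home in the other bay and stays. Aluminium, 76 (x) x 56 (y) x 36 mm high, 14 x 14 mm notch cut full height from its +x +y corner. Steel lifting tab on mid-top: 26 (x) x 8 (y) mm, 24 mm tall, top 60 mm above the underside. Origin: centre of underside, z up. 0.2-0.33 kg.
- tube_block: The block to fit: six wide round holes (16 mm). Starts upright on the bench in front of the heater, near its left or right end, turned up to 1 rad. Aluminium, 76 (x) x 56 (y) x 36 mm high, 14 x 14 mm notch cut full height from its +x +y corner. Steel lifting tab on mid-top: 26 (x) x 8 (y) mm, 24 mm tall, top 60 mm above the underside. Origin: centre of underside, z up. 0.2-0.33 kg.
- cuvette_block: The spare block to leave: four square holes (12.5 mm); on the bench at the other place in front of the heater. Aluminium, 76 (x) x 56 (y) x 36 mm high, 14 x 14 mm notch cut full height from its +x +y corner. Steel lifting tab on mid-top: 26 (x) x 8 (y) mm, 24 mm tall, top 60 mm above the underside. Origin: centre of underside, z up. 0.2-0.33 kg.
- cork_slab: Brown cork slab, 130 (x) x 110 (y) x 10 mm, fixed on the bench to the left. Origin: centre of its underside; its top is 10 mm above the bench.
- splash_shield: Upright pane of clear glass on two small metal clips, fixed, 296 mm wide along y, 4 mm thick, 322 mm tall; origin at bench level under the middle of its lower edge. It stands left of the heater, behind bottle and slab: go round its near side.
- vblock_stand: Clamp stand, fixed, behind and left of the cork slab: its upright post rises 106 mm to the right (-y) of this origin (which is at bench level), with a clamp and a slanting rod, 12 mm thick and 0.5 m long, at 0.23 to 0.35 m height. Stay clear.
- bottle_green: Glass laboratory bottle with a blue cap, 68 mm across, 150 mm tall, stands on the bench between heater and slab; origin at the centre of its underside. Leave it.
- beaker_100: Small glass beaker, 56 mm across, 72 mm tall, left of the heater; origin at the centre of its underside. Leave it.
- petri_dish: Glass dish with copper chips, 62 mm across, 14 mm tall, near the front edge of the bench; origin at the centre of its underside. Leave it.
- vial_c: White vial with a black cap, 28 mm across, 64 mm tall, right of the heater; origin at the centre of its underside. Leave it.
Not all that is in view belongs to the job. Leave any yellow look-alike of the fine_block alone.

How it is judged:
By the outcome, as a careful person would: the job done as asked, in the order asked, and still so for the second after the job is handed in, with the robot touching nothing.
It also fails if it takes over 72 s, if anything falls off the work surface, if the arm or the gripper's body presses on something with over 40 N, if the wrist force passes 120 N, or if a joint passes its speed limit or range.

## Working session

There is one attempt and no reset: what is moved stays moved. The work goes in short steps, Python scripts to look and compute and a shell command to move; the robot and the scene stay as the last step left them, time stands still between calls to the robot, and variables do not carry over. Pictures are saved under pics/ and viewed, and the job is handed in when it is done.

```bash
ls; mkdir -p pics; python3 - <<'E'
from cell import readout, vision
import cv2
print(readout.get_state())
for n in ["scene","top","wrist"]:
    s=vision.snapshot(n); cv2.imwrite(f"pics/{n}0.png",s["image"][:,:,::-1])
    print(n,{k:v for k,v in s.items() if k!="image"})
E
```

```text
pics
{'t': 0.0, 'qpos': array([-1.39149949e+00,  4.94162511e-01,  1.34614925e+00,  1.60666180e-05,
        1.30250021e+00, -9.54849346e-02]), 'qvel': array([ 0.00174326, -0.00017598, -0.00124062, -0.0005844 , -0.0004869 ,
        0.00094331]), 'joint_torque': array([-2.55620216e-03, -8.82176256e+01, -3.83867061e+01, -2.90764510e-04,
        1.02766202e-02,  1.73048409e-05]), 'eef_pos': array([ 0.1695338 , -0.60116636,  0.21660698]), 'eef_rot': array([-6.09449010e-04,  9.90576817e-01,  1.36956918e-01, -1.78030873e-05]), 'wrist_force': array([-0.4295254 , -0.55583219,  0.16386822]), 'torque': array([ 0.00722763,  0.00637144, -0.01656729]), 'opening': 0.9985131534796242}
scene {'K': array([[434.21605233,   0.        , 282.44262685],
       [  0.        , 434.21605233, 209.66788725],
       [  0.        ,   0.        ,   1.        ]]), 'R': array([[-0.50900934, -0.8606704 , -0.01248863],
       [-0.34752125,  0.21875814, -0.91179705],
       [ 0.78748872, -0.45977315, -0.41045119]]), 't': array([0.18140244, 0.27219638, 1.15418101])}
top {'K': array([[380.02982789,   0.        , 276.29577474],
       [  0.        , 380.02982789, 212.44009287],
       [  0.        ,   0.        ,   1.        ]]), 'R': array([[-0.01748251, -0.99964075, -0.02031596],
       [-0.99043011,  0.02009645, -0.13654423],
       [ 0.13690346,  0.0177344 , -0.99042563]]), 't': array([-0.10323404,  0.54652376,  1.30988816])}
wrist {'K': array([[325.1922621 ,   0.        , 277.27077875],
       [  0.        , 325.1922621 , 207.08541481],
       [  0.        ,   0.        ,   1.        ]]), 'T_tool_cam': array([[ 1.54371080e-04, -9.52325009e-01, -3.05085320e-01,
         7.85718543e-02],
       [ 9.99999581e-01, -1.28363156e-04,  9.06679018e-04,
         1.69091924e-03],
       [-9.02614819e-04, -3.05085332e-01,  9.52324590e-01,
        -1.57118599e-01],
       [ 0.00000000e+00,  0.00000000e+00,  0.00000000e+00,
         1.00000000e+00]])}
```

View pics/scene0.png

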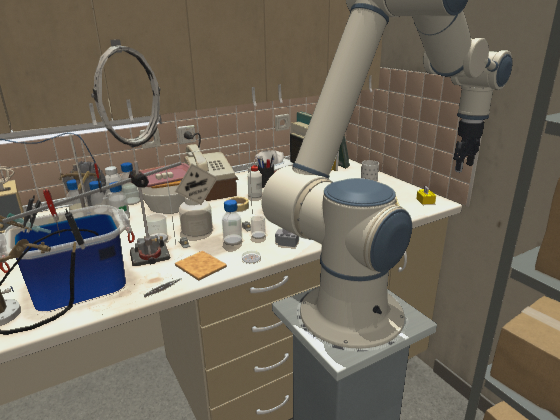

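View pics/top0.png

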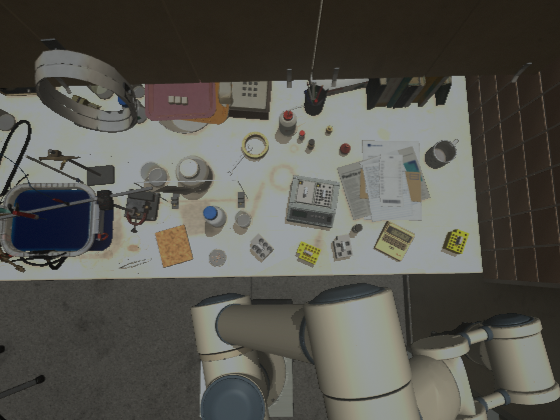

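View pics/wrist0.png

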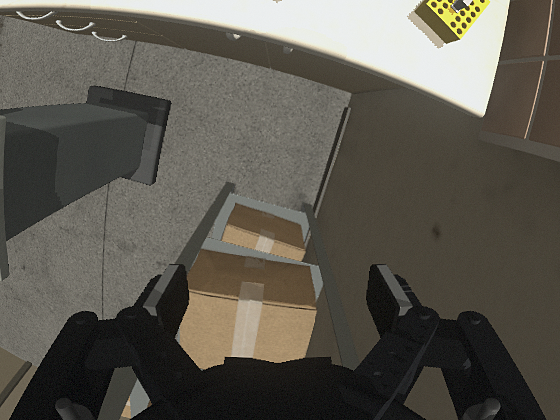

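```bash
python3 - <<'E'
import cv2
im=cv2.imread("pics/top0.png")
c=im[165:275,150:370]; cv2.imwrite("pics/topcrop0.png",cv2.resize(c,None,fx=3.6,fy=3.6,interpolation=cv2.INTER_CUBIC))
c=im[170:270,235:365]; cv2.imwrite("pics/topcrop1.png",cv2.resize(c,None,fx=6,fy=6,interpolation=cv2.INTER_CUBIC))
E
```

```text
(no output)
```

View pics/topcrop1.png

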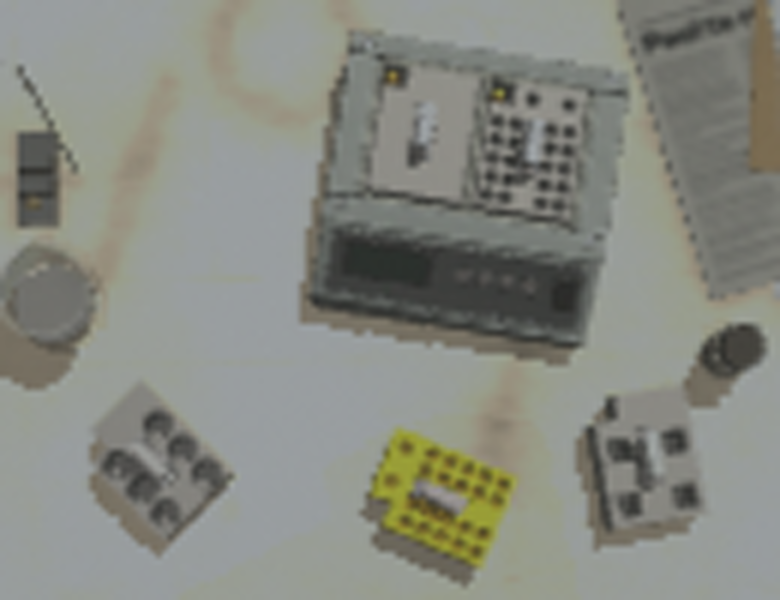

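View pics/topcrop0.png

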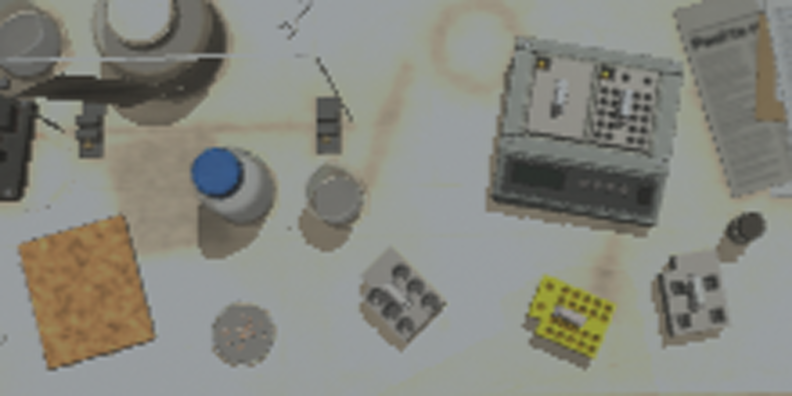

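```bash
cat > h.py <<'E'
import numpy as np, cv2
from cell import readout, vision
from scipy.spatial.transform import Rotation as Ro
def ray(s,u,v,st=None):
    K=s["K"]; x=(u-K[0,2])/K[0,0]; y=(v-K[1,2])/K[1,1]
    if "R" in s:
        return -s["R"].T@s["t"], s["R"].T@np.array([x,y,1])
    r=np.hypot(x,y); k=np.sin(r)/r if r>1e-9 else 1
    d=np.array([x*k,y*k,np.cos(r)])
    q=st["eef_rot"]; Rt=Ro.from_quat([q[1],q[2],q[3],q[0]]).as_matrix()
    T=s["T_tool_cam"]
    return Rt@T[:3,3]+st["eef_pos"], Rt@T[:3,:3]@d
def on(s,u,v,z,st=None):
    o,d=ray(s,u,v,st); return o+d*(z-o[2])/d[2]
def proj(s,X,st=None):
    X=np.asarray(X,float)
    if "R" in s:
        p=s["R"]@X+s["t"]; p=s["K"]@p; return p[:2]/p[2]
    q=st["eef_rot"]; Rt=Ro.from_quat([q[1],q[2],q[3],q[0]]).as_matrix()
    T=s["T_tool_cam"]; c=T[:3,:3].T@(Rt.T@(X-st["eef_pos"])-T[:3,3])
    th=np.arctan2(np.hypot(c[0],c[1]),c[2]); n=np.hypot(c[0],c[1])+1e-12
    K=s["K"]; return np.array([K[0,2]+K[0,0]*th*c[0]/n,K[1,2]+K[1,1]*th*c[1]/n])
def yaw(st):
    q=st["eef_rot"]; Rt=Ro.from_quat([q[1],q[2],q[3],q[0]]).as_matrix()
    return np.arctan2(Rt[1,1],Rt[0,1])  # heading of tool y (jaw axis)
def shot(n,name):
    st=readout.get_state(); s=vision.snapshot(n); cv2.imwrite(f"pics/{name}.png",s["image"][:,:,::-1])
    np.savez(f"pics/{name}.npz",**{k:v for k,v in s.items() if k!="image"},eef_pos=st["eef_pos"],eef_rot=st["eef_rot"])
    return s,st
def load(name):
    d=dict(np.load(f"pics/{name}.npz")); return d,d
E
python3 - <<'E'
from h import *
s,st=shot("top","t1")
f=lambda u,v,z:print((u,v),on(s,235+u/6,170+v/6,z).round(3))
print("heater top corners");[f(*p,.062) for p in[(350,35),(628,90),(600,235),(328,195)]]
print("heater tabs(z .086)");[f(*p,.086) for p in[(427,122),(535,138)]]
print("tube");[f(*p,.036) for p in[(140,385),(232,475),(160,550),(100,445)]]; f(150,455,.06)
print("cuv");f(650,458,.06);print("yellow");f(440,495,.06)
g=lambda u,v,z:print((u,v),on(s,150+u/3.6,165+v/3.6,z).round(3))
print("slab");[g(*p,.01) for p in[(18,243),(125,215),(155,338),(48,368)]]
print("bottle cap");g(217,172,.15);print("beaker");g(335,195,.072);print("dish");g(243,333,.014);print("vial");g(748,226,.064)
print("clips");g(90,130,.0);g(328,125,0)
print(yaw(st))
E
```

```text
heater top corners
(350, 35) [ 0.67  -0.176  0.062]
(628, 90) [ 0.633 -0.337  0.062]
(600, 235) [ 0.548 -0.318  0.062]
(328, 195) [ 0.575 -0.161  0.062]
heater tabs(z .086)
(427, 122) [ 0.612 -0.218  0.086]
(535, 138) [ 0.602 -0.28   0.086]
tube
(140, 385) [ 0.469 -0.049  0.036]
(232, 475) [ 0.415 -0.102  0.036]
(160, 550) [ 0.372 -0.06   0.036]
(100, 445) [ 0.434 -0.025  0.036]
(150, 455) [ 0.426 -0.056  0.06 ]
cuv
(650, 458) [ 0.419 -0.342  0.06 ]
yellow
(440, 495) [ 0.401 -0.221  0.06 ]
slab
(18, 243) [0.484 0.326 0.01 ]
(125, 215) [0.51  0.219 0.01 ]
(155, 338) [0.387 0.187 0.01 ]
(48, 368) [0.359 0.293 0.01 ]
bottle cap
(217, 172) [0.532 0.099 0.15 ]
beaker
(335, 195) [0.518 0.001 0.072]
dish
(243, 333) [0.39  0.099 0.014]
vial
(748, 226) [ 0.482 -0.393  0.064]
clips
(90, 130) [0.599 0.259 0.   ]
(328, 125) [0.599 0.015 0.   ]
-1.2960032600637117
```

```bash
python3 -m crank '[[0,0.04,0.03,0.01,-0.06],[0,0.08,0.06,0.02,-0.12],[0,0.12,0.09,0.03,-0.18],[0,0.16,0.12,0.03,-0.24],[0,0.2,0.15,0.03,-0.3],[0,0.24,0.18,0.03,-0.36],[0,0.28,0.21,0.03,-0.42],[0,0.31,0.24,0.03,-0.46]]'; python3 -m crank '[[0,0.04,0.03,0,0],[0,0.08,0.06,0,0],[0,0.1,0.075,0,0],[0,0.1,0.08,0,0],[0,0.1,0.08,0,0],[0,0.1,0.08,0,0]]'; python3 -c "
from h import *
s,st=shot('wrist','w1');print(st['eef_pos'],yaw(st),st['qpos'])"
```

```text
t: 1.0
eef_pos: [0.4815, -0.36, 0.2471]
eef_rot: [0.0, 0.996, -0.093, 0.0]
wrist_force: [0.6, -0.7, -0.3]
opening: 0.497
t: 1.6
eef_pos: [0.5788, -0.2821, 0.2471]
eef_rot: [0.0, 0.996, -0.093, -0.0]
wrist_force: [-1.0, -0.2, 0.7]
opening: 0.499
[ 0.57880743 -0.28210224  0.24711683] -1.7565661382593265 [-5.46041120e-01  4.96398867e-01  1.25450197e+00 -2.95392949e-04
  1.39113980e+00  1.21057790e+00]
```

View pics/w1.png

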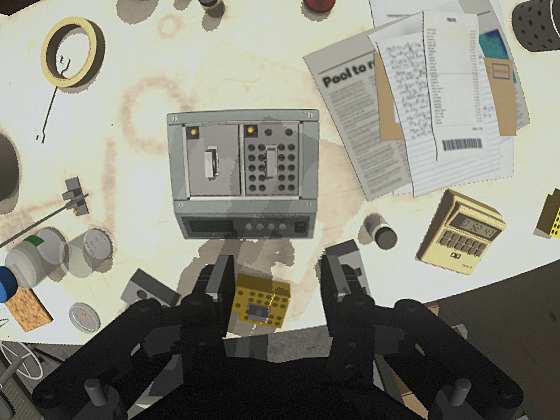

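```bash
python3 - <<'E'
import cv2
im=cv2.imread("pics/w1.png")
c=im[100:245,160:330]; cv2.imwrite("pics/w1c.png",cv2.resize(c,None,fx=4,fy=4,interpolation=cv2.INTER_CUBIC))
E
```

```text
(no output)
```

View pics/w1c.png

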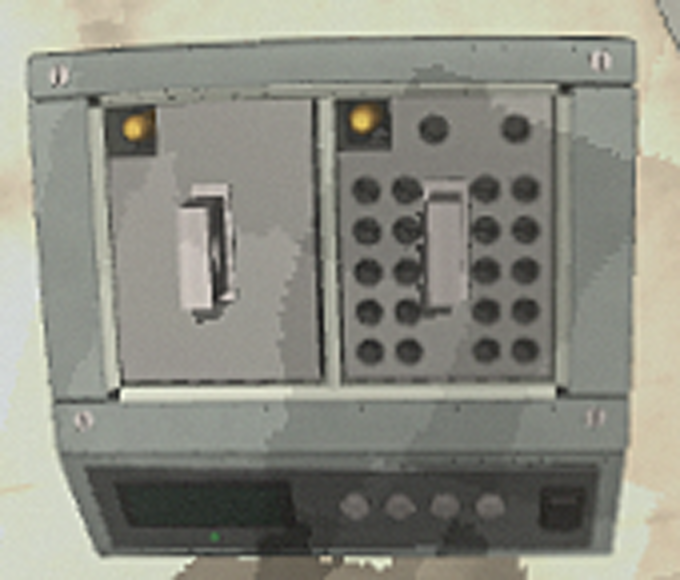

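```bash
python3 - <<'E'
from h import *
s,st=load("w1")
f=lambda u,v,z:on(s,160+u/4,100+v/4,z,st)
P=[f(*p,.062) for p in[(341,382),(555,382),(553,97)]]; print(np.round(P,4))
a=P[2]-P[1]; b=P[0]-P[1]; print("yawx",np.arctan2(a[1],a[0]),"yawy",np.arctan2(b[1],b[0])-np.pi/2, np.linalg.norm(a),np.linalg.norm(b)); print("ctr",(P[0]+P[2])/2)
F=[f(*p,.062) for p in[(120,382),(318,382),(315,97)]];print("filler ctr",(F[0]+F[2])/2,np.linalg.norm(F[0]-F[1]))
T=[f(*p,.086) for p in[(426,193),(465,193),(465,307),(424,307)]];print(np.round(T,4));t=np.mean(T,0);print("tab",t)
H=[f(*p,.062) for p in[(30,58),(635,40),(630,400),(58,400)]];print("heater",np.round(H,4))
d=H[1]-H[0];print(np.arctan2(d[1],d[0])+np.pi/2);d=H[2]-H[3];print(np.arctan2(d[1],d[0])+np.pi/2)
# screws
S=[f(*p,.062) for p in[(59,76),(600,61),(595,416),(84,419)]];print("screws",np.round(S,4),np.mean(S,0))
for i,j in((0,1),(3,2)):
  d=S[j]-S[i];print(np.arctan2(d[1],d[0])+np.pi/2,np.linalg.norm(d))
for i,j in((3,0),(2,1)):
  d=S[j]-S[i];print(np.arctan2(d[1],d[0]),np.linalg.norm(d))
print(st["eef_pos"],yaw(st)+np.pi/2)
E
```

```text
[[ 0.5683 -0.2461  0.062 ]
 [ 0.5575 -0.3037  0.062 ]
 [ 0.6339 -0.3164  0.062 ]]
yawx -0.16484150276424012 yawy -0.18621682884421165 0.07751123720849487 0.058620183855398376
ctr [ 0.60111527 -0.28121617  0.062     ]
filler ctr [ 0.6129205  -0.21992808  0.062     ] 0.056235272972587375
[[ 0.6178 -0.2803  0.086 ]
 [ 0.6161 -0.2897  0.086 ]
 [ 0.5878 -0.2844  0.086 ]
 [ 0.5897 -0.2743  0.086 ]]
tab [ 0.60284607 -0.28216919  0.086     ]
heater [[ 0.6735 -0.1812  0.062 ]
 [ 0.6452 -0.3402  0.062 ]
 [ 0.5486 -0.3232  0.062 ]
 [ 0.5786 -0.165   0.062 ]]
-0.17649480212855462
-0.18731372844259764
screws [[ 0.6667 -0.1882  0.062 ]
 [ 0.6412 -0.3302  0.062 ]
 [ 0.5458 -0.3129  0.062 ]
 [ 0.5717 -0.1712  0.062 ]] [ 0.60633837 -0.2506244   0.062     ]
-0.17785783882988193 0.14422963050591872
-0.18031905453198638 0.14411314680772297
-0.17736925238689613 0.09657154543948109
-0.17857732034365575 0.09692625218167876
[ 0.57880743 -0.28210224  0.24711683] -0.18576981146442995
```

```bash
python3 -m crank '[[0.2,0.012,0,-0.03,0.007],[0.2,0.0235,0,-0.06,0.007],[0.2,0.0235,0,-0.09,0.007],[0.2,0.0235,0,-0.11,0.007],[0.2,0.0235,0,-0.13,0.007],[0.2,0.0235,0,-0.13,0.007]]' 80; python3 -c "
from h import *
s,st=shot('wrist','w2');print(st['eef_pos'],yaw(st)+np.pi/2,st['opening'])"
```

```text
t: 2.25
eef_pos: [0.601, -0.2818, 0.1147]
eef_rot: [-0.001, 0.996, -0.09, -0.002]
wrist_force: [0.5, 0.6, 0.3]
opening: 0.399
[ 0.60102449 -0.28179778  0.11474227] -0.1796853149316746 0.3991825310162913
```

View pics/w2.png

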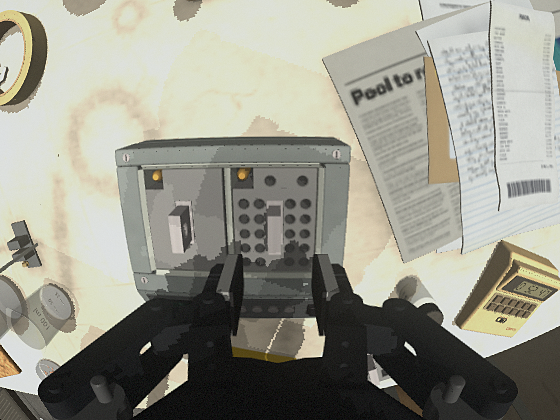

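```bash
python3 - <<'E'
from h import *
s,st=load("w2")
im=cv2.imread("pics/w2.png")
cv2.imwrite("pics/w2c.png",cv2.resize(im[130:310,110:355],None,fx=3.2,fy=3.2,interpolation=cv2.INTER_CUBIC))
for p in [(0.602,-0.282,.086),(.601,-.281,.062)]: print(proj(s,p,st))
E
```

```text
[274.9409032  235.84014624]
[274.03870754 223.76656245]
```

View pics/w2c.png

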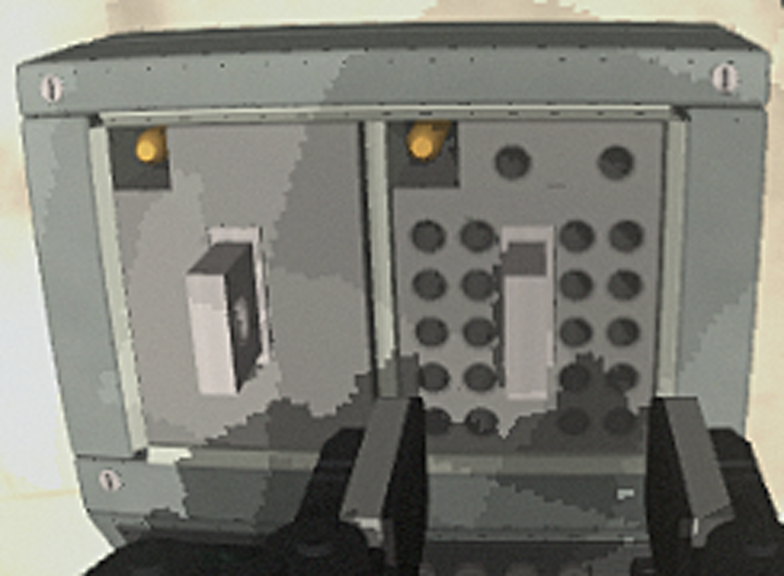

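```bash
python3 -m crank '[[0.2,0.001,0,-0.02,0],[0.2,0.001,0,-0.036,0],[0.2,0.001,0,-0.036,0],[1,0.001,0,-0.036,0],[1,0.001,0,-0.036,0],[1,0.001,0,-0.036,0],[1,0.001,0,-0.036,0],[1,0.001,0,-0.036,0]]' 80;python3 -m crank '[[1,0,0,0,0],[1,0,0,0,0]]'
```

```text
t: 3.1
eef_pos: [0.6042, -0.2816, 0.0816]
eef_rot: [0.0, 0.996, -0.089, 0.0]
wrist_force: [0.2, -0.0, 0.6]
opening: -0.001
t: 3.3
eef_pos: [0.6041, -0.2815, 0.0812]
eef_rot: [-0.0, 0.996, -0.089, -0.0]
wrist_force: [-0.0, 0.5, -0.0]
opening: -0.003
```

```bash
python3 -c "
from h import *
s,st=shot('wrist','w3');print(st['eef_pos'],yaw(st)+np.pi/2,st['opening'])
shot('scene','s3');shot('top','t3')"
```

```text
[ 0.60407361 -0.2815381   0.08119492] -0.17816217889436703 -0.0033101087412212367
```

View pics/w3.png

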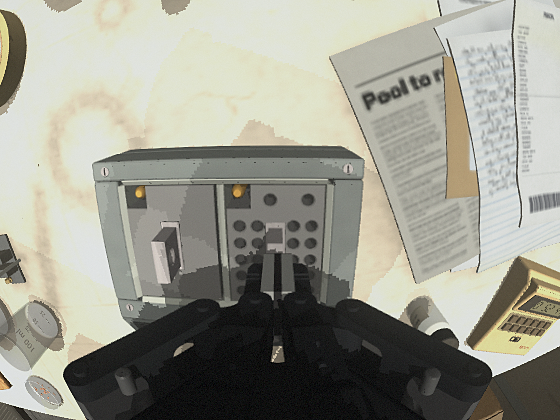

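```bash
python3 - <<'E'
import cv2
im=cv2.imread("pics/w3.png")
cv2.imwrite("pics/w3c.png",cv2.resize(im[170:370,200:370],None,fx=3,fy=3,interpolation=cv2.INTER_CUBIC))
E
```

```text
(no output)
```

View pics/w3c.png

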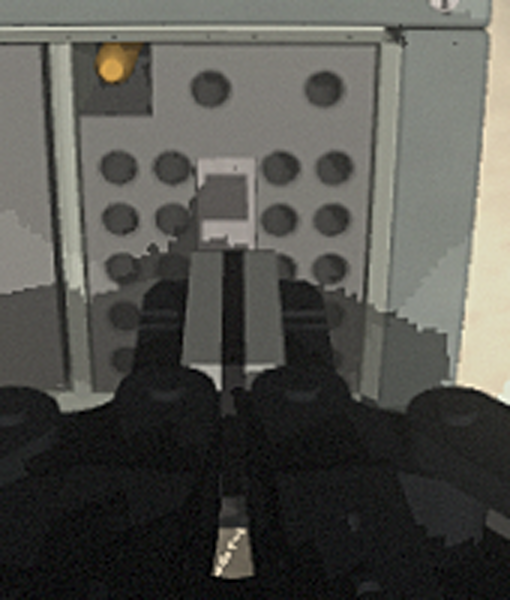

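```bash
python3 - <<'E'
from h import *
s,st=load("w3")
q=st["eef_rot"]; Rt=Ro.from_quat([q[1],q[2],q[3],q[0]]).as_matrix()
print(Rt.round(3))
crop=lambda p:((p-np.array([200,170]))*3).round()
for a in(-.011,.011):
  for z in(.014,-.005,-.024): print("pad",a,z,crop(proj(s,st["eef_pos"]+Rt@np.array([a,0,z]),st)))
c=np.array([.602,-.282]);ya=-.179
for dx in(-.013,.013):
  for z in(.062,.086): 
    print("tab",dx,z,crop(proj(s,[c[0]+dx*np.cos(ya),c[1]+dx*np.sin(ya),z],st)))
E
python3 -c "
import cv2
im=cv2.imread('pics/s3.png');cv2.imwrite('pics/s3c.png',cv2.resize(im[150:300,230:400],None,fx=4,fy=4))
im=cv2.imread('pics/t3.png');cv2.imwrite('pics/t3c.png',cv2.resize(im[130:280,230:400],None,fx=4,fy=4))"
```

```text
[[ 0.984 -0.177 -0.   ]
 [-0.177 -0.984  0.   ]
 [-0.    -0.    -1.   ]]
pad -0.011 0.014 [224. 283.]
pad -0.011 -0.005 [224. 332.]
pad -0.011 -0.024 [223. 391.]
pad 0.011 0.014 [224. 180.]
pad 0.011 -0.005 [223. 221.]
pad 0.011 -0.024 [222. 272.]
tab -0.013 0.062 [228. 288.]
tab -0.013 0.086 [228. 350.]
tab 0.013 0.062 [228. 169.]
tab 0.013 0.086 [228. 220.]
```

View pics/t3c.png

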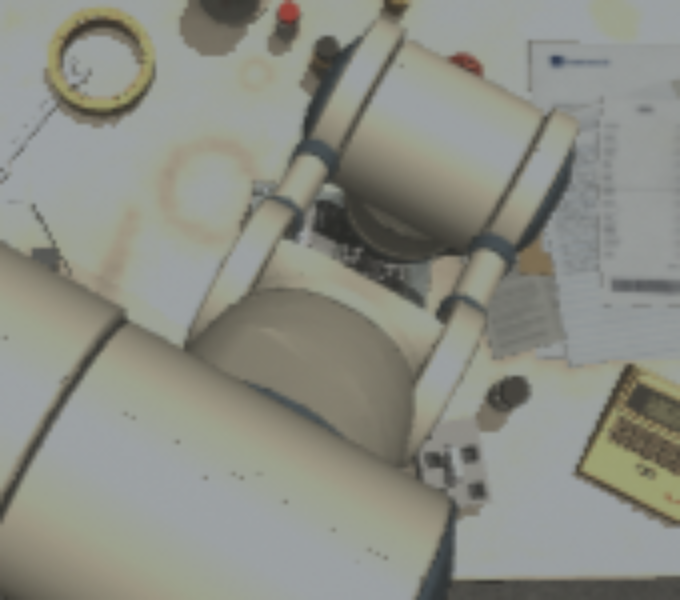

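```bash
python3 -m crank '[[0.4,-0.002,0,0,0],[0.4,-0.002,0,0,0],[0.4,-0.002,0,0,0]]' 80; python3 -c "
from h import *
s,st=shot('wrist','w4');print(st['eef_pos'],yaw(st)+np.pi/2,st['opening'])
im=cv2.imread('pics/w4.png');cv2.imwrite('pics/w4c.png',cv2.resize(im[170:370,180:380],None,fx=3,fy=3,interpolation=cv2.INTER_CUBIC))"
```

```text
t: 3.75
eef_pos: [0.602, -0.2816, 0.0812]
eef_rot: [0.0, 0.996, -0.089, 0.0]
wrist_force: [-0.3, 0.9, 0.1]
opening: 0.303
[ 0.60204417 -0.28159077  0.08120488] -0.1782818401750519 0.303136495035302
```

View pics/w4c.png

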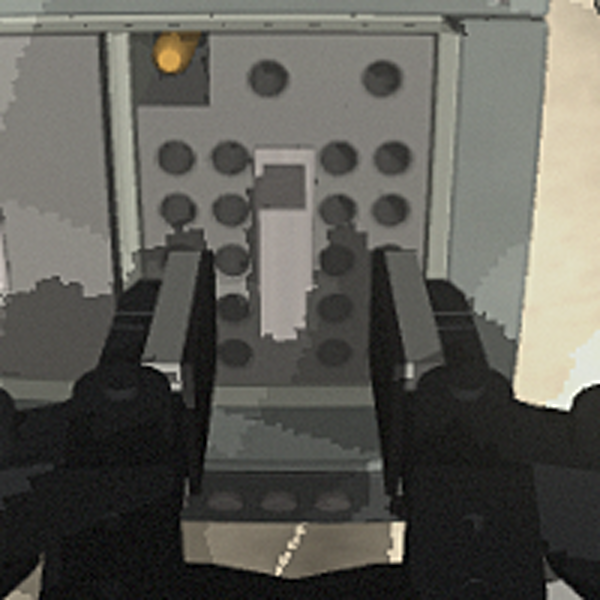

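View pics/s3c.png

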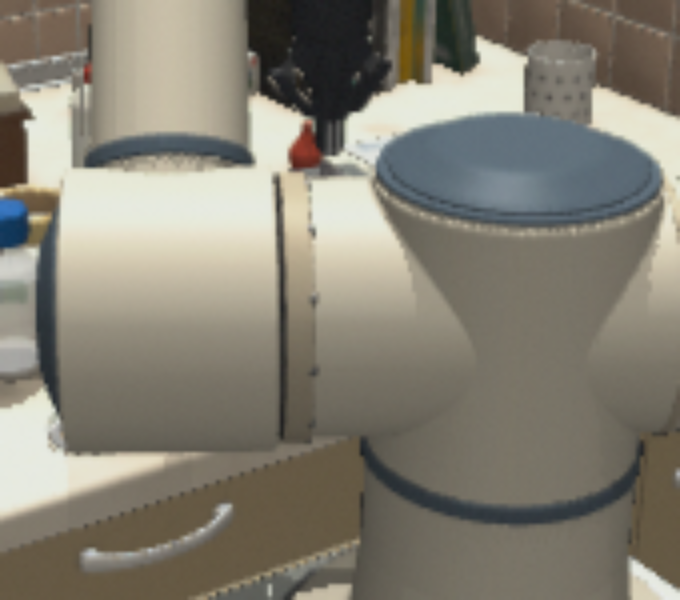

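```bash
python3 - <<'E'
from h import *
s,st=load("s3"); s={k:s[k] for k in("K","R","t")}
for z in(.062,.067,.081,.09,.1,.11): print(z,proj(s,[.6041,-.2815,z]))
E
```

```text
0.062 [311.34584813 195.68060402]
0.067 [311.36444292 194.52096861]
0.081 [311.41674355 191.25931936]
0.09 [311.45054966 189.15105246]
0.1 [311.48828249 186.79790198]
0.11 [311.52619602 184.4334825 ]
```

```bash
python3 -m crank '[[0.4,0,0.0015,-0.003,0],[0.4,0,0.0015,-0.006,0],[0.4,0,0.0015,-0.009,0],[0.4,0,0.0015,-0.009,0]]' 80; python3 -c "
from h import *
s,st=shot('wrist','w5');print(st['eef_pos'],st['wrist_force'])
im=cv2.imread('pics/w5.png');cv2.imwrite('pics/w5c.png',cv2.resize(im[170:370,180:380],None,fx=3,fy=3,interpolation=cv2.INTER_CUBIC))"
```

```text
t: 4.2
eef_pos: [0.6018, -0.2798, 0.0715]
eef_rot: [-0.0, 0.996, -0.089, -0.0]
wrist_force: [0.0, -0.4, 0.2]
opening: 0.299
[ 0.60179053 -0.2798488   0.07148532] [ 0.04286328 -0.42608015  0.1642995 ]
```

View pics/w5c.png

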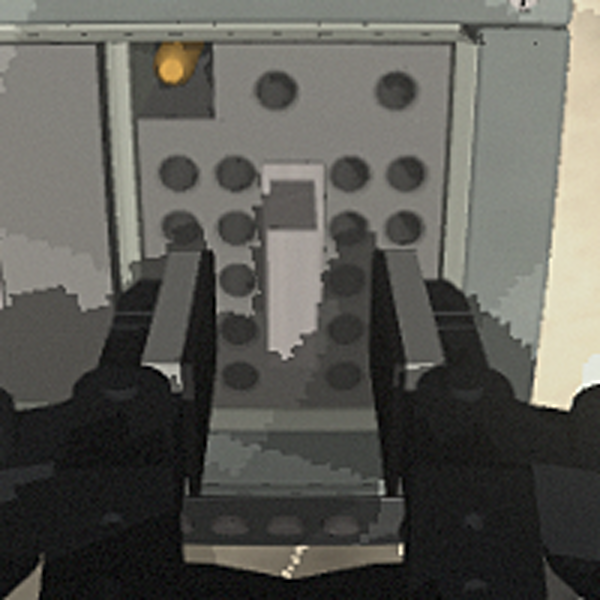

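```bash
python3 -m crank '[[0.4,0,0,-0.004,0],[0.4,0,0,-0.008,0],[0.4,0,0,-0.012,0],[0.4,0,0,-0.012,0]]' 80; python3 -m crank '[[0.4,0,0,-0.003,0],[0.4,0,0,-0.006,0],[0.4,0,0,-0.008,0],[0.4,0,0,-0.008,0]]' 80;python3 -c "
from h import *
s,st=shot('wrist','w6');print(st['eef_pos'],st['wrist_force'])
im=cv2.imread('pics/w6.png');cv2.imwrite('pics/w6c.png',cv2.resize(im[170:370,180:380],None,fx=3,fy=3,interpolation=cv2.INTER_CUBIC))"
```

```text
t: 4.65
eef_pos: [0.6017, -0.2798, 0.0594]
eef_rot: [-0.0, 0.996, -0.089, -0.0]
wrist_force: [0.4, 0.2, 0.0]
opening: 0.305
t: 5.05
eef_pos: [0.602, -0.28, 0.0519]
eef_rot: [-0.0, 0.996, -0.089, -0.0]
wrist_force: [-0.5, 0.3, -0.7]
opening: 0.3
[ 0.60195452 -0.27997269  0.0518505 ] [-0.50993782  0.28505891 -0.70988567]
```

View pics/w6c.png

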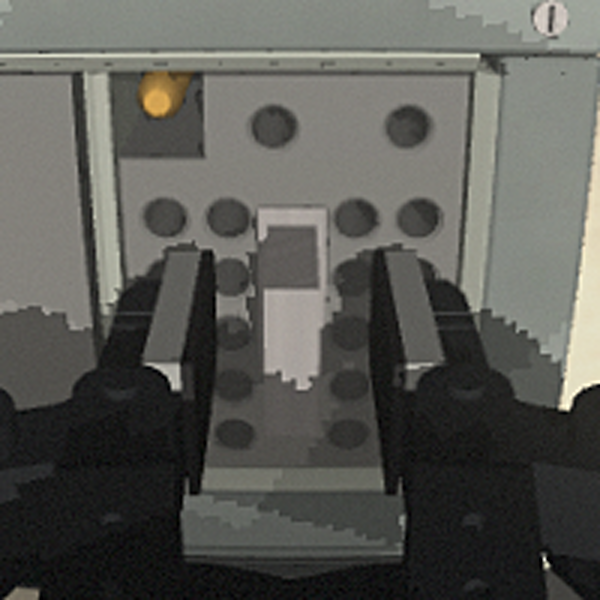

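```bash
python3 -m crank '[[1,0,0,-0.001,0],[1,0,0,-0.001,0],[1,0,0,-0.001,0],[1,0,0,-0.001,0],[1,0,0,-0.001,0],[1,0,0,-0.001,0]]' 80
```

```text
t: 5.7
eef_pos: [0.6022, -0.2799, 0.0513]
eef_rot: [-0.0, 0.996, -0.089, 0.0]
wrist_force: [-0.2, 4.2, 5.4]
opening: 0.072
```

```bash
python3 -m crank '[[1,0,0,0.004,0],[1,0,0,0.008,0],[1,0,0,0.012,0],[1,0,0,0.016,0],[1,0,0,0.02,0],[1,0,0,0.024,0]]' 80; python3 -m crank '[[1,0,0,0.01,0],[1,0,0,0.02,0],[1,0,0,0.04,0],[1,0,0,0.07,0],[1,0,0,0.1,0],[1,0,0,0.1,0]]' 80;python3 -c "
from h import *
s,st=shot('wrist','w7');print(st['eef_pos'],st['wrist_force'],st['opening'])"
```

```text
t: 6.3
eef_pos: [0.602, -0.2801, 0.0757]
eef_rot: [0.0, 0.996, -0.089, -0.0]
wrist_force: [-0.1, -0.4, -2.1]
opening: 0.074
t: 6.9
eef_pos: [0.604, -0.2811, 0.1805]
eef_rot: [0.002, 0.996, -0.089, 0.003]
wrist_force: [0.4, -0.4, -3.1]
opening: 0.075
[ 0.60403785 -0.28114435  0.18046925] [ 0.40680257 -0.38152982 -3.11490948] 0.07480338793176118
```

View pics/w7.png

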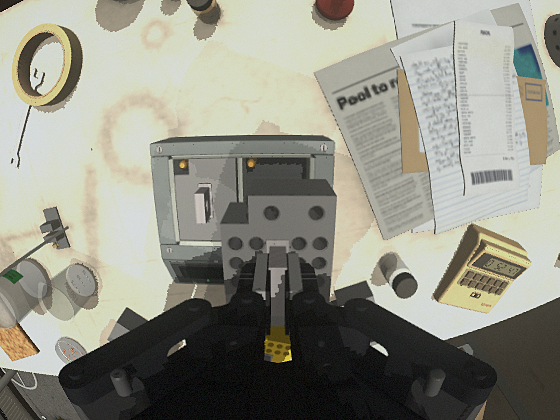

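```bash
python3 - <<'E'
import cv2
im=cv2.imread("pics/top0.png")
cv2.imwrite("pics/tl.png",cv2.resize(im[130:280,0:240],None,fx=3.3,fy=3.3,interpolation=cv2.INTER_CUBIC))
im=cv2.imread("pics/scene0.png")
cv2.imwrite("pics/sl.png",cv2.resize(im[130:300,60:290],None,fx=3.4,fy=3.4,interpolation=cv2.INTER_CUBIC))
E
```

```text
(no output)
```

View pics/tl.png

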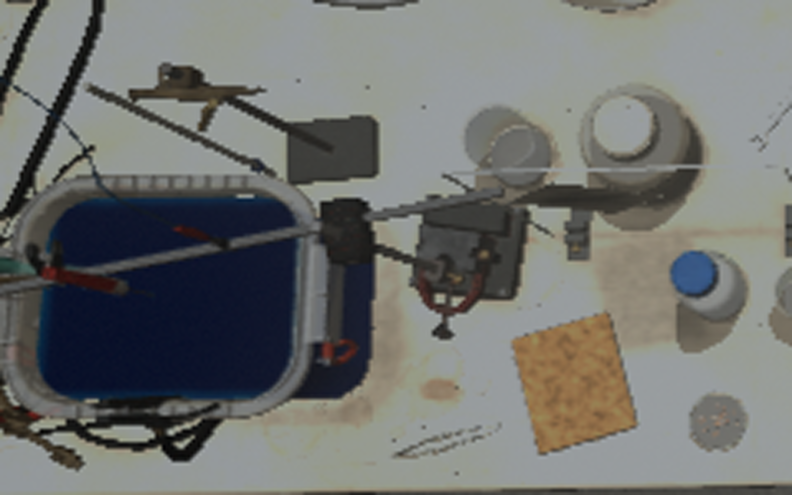

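View pics/sl.png

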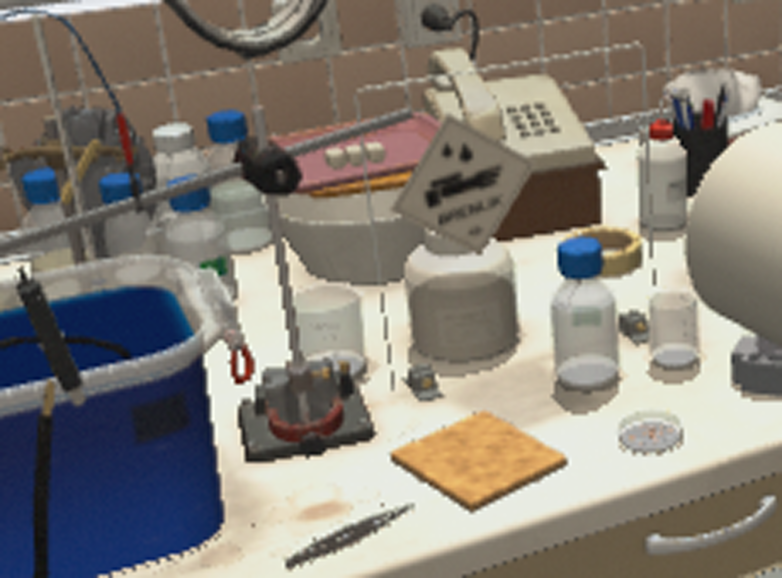

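```bash
python3 - <<'E'
from h import *
def L(n):
    d,_=load(n); return {k:d[k] for k in("K","R","t")}
a,b=L("t1"),L("s3")
def tri(p,q):
    A=[];B=[]
    for s,uv in((a,p),(b,q)):
        o,d=ray(s,*uv); d=d/np.linalg.norm(d); M=np.eye(3)-np.outer(d,d); A.append(M);B.append(M@o)
    X=np.linalg.lstsq(np.vstack(A),np.hstack(B),rcond=None)[0]; return X.round(3)
print("rod end",tri((151.5,187.6),(180.6,163.8)))
print("clamp",tri((104.5,199.7),(139.4,178.5)))
print("stand base",[on(a,u/3.3,130+v/3.3,.03).round(3) for u,v in((415,200),(525,205),(520,300),(413,295),(445,335))])
E
```

```text
rod end [0.588 0.24  0.294]
clamp [0.557 0.381 0.282]
stand base [array([0.636, 0.43 , 0.03 ]), array([0.628, 0.308, 0.03 ]), array([0.523, 0.311, 0.03 ]), array([0.531, 0.428, 0.03 ]), array([0.487, 0.392, 0.03 ])]
```

```bash
python3 -m crank '[[1,-0.03,0.02,0.015,0.05],[1,-0.065,0.055,0.03,0.1],[1,-0.1,0.09,0.03,0.15],[1,-0.135,0.12,0.03,0.2],[1,-0.16,0.16,0.03,0.25],[1,-0.17,0.205,0.03,0.3],[1,-0.175,0.25,0.03,0.35],[1,-0.175,0.295,0.03,0.4]]' 80; python3 -m crank '[[1,-0.005,0.045,0,0.03],[1,-0.005,0.09,0,0.03],[1,-0.005,0.135,0,0.03],[1,-0.005,0.18,0,0.03],[1,-0.005,0.215,0,0.03],[1,-0.005,0.236,0,0.03],[1,-0.005,0.236,0,0.03],[1,-0.005,0.236,0,0.03]]'; python3 -c "
from h import *
s,st=shot('wrist','w8');print(st['eef_pos'],st['wrist_force'],st['opening'],yaw(st)+np.pi/2);shot('scene','s8')"
```

```text
t: 7.75
eef_pos: [0.4254, 0.0165, 0.2049]
eef_rot: [-0.0, 0.994, 0.111, -0.001]
wrist_force: [1.3, 0.4, -1.9]
opening: 0.074
t: 8.55
eef_pos: [0.4215, 0.2509, 0.2046]
eef_rot: [0.0, 0.992, 0.126, -0.001]
wrist_force: [0.5, -0.3, -2.3]
opening: 0.077
[0.42145177 0.25087082 0.20461277] [ 0.53639057 -0.28610783 -2.31322598] 0.07674311044732358 0.25298105308084007
```

View pics/w8.png

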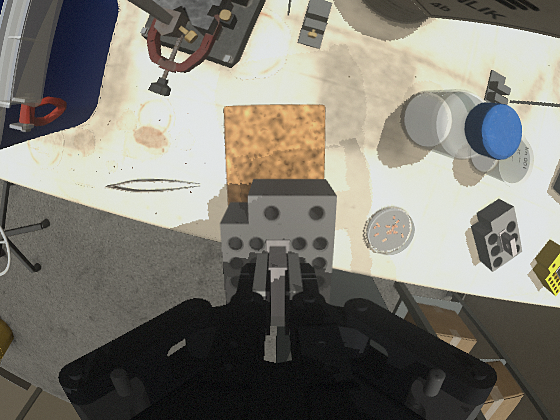

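View pics/s8.png

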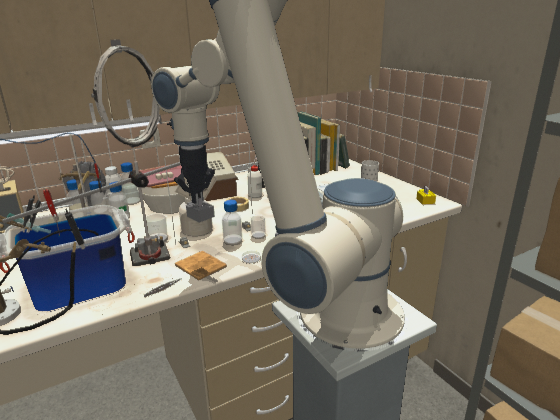

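```bash
python3 - <<'E'
from h import *
s,st=load("w8")
P=[on(s,*p,.01,st) for p in((224,107),(325,105))];print(np.round(P,4))
d=P[0]-P[1];L=np.linalg.norm(d);n=d/L;x=np.array([n[1],-n[0],0]);print(L,np.arctan2(x[1],x[0]));print("ctr",(P[0]+P[1])/2-x*.065)
E
```

```text
[[0.4837 0.3239 0.01  ]
 [0.5127 0.2195 0.01  ]]
0.10831276282990168 0.2714781096348996
ctr [0.43558276 0.25425333 0.01      ]
```

```bash
python3 -m crank '[[1,0.004,0.001,-0.02,0.01],[1,0.008,0.002,-0.05,0.015],[1,0.008,0.002,-0.08,0.015],[1,0.008,0.002,-0.11,0.015],[1,0.008,0.002,-0.13,0.015],[1,0.008,0.002,-0.145,0.015],[1,0.008,0.002,-0.155,0.015],[1,0.008,0.002,-0.155,0.015]]' 80; python3 -c "
from h import *
shot('scene','s9')"
```

```text
t: 9.45
eef_pos: [0.4297, 0.2521, 0.0494]
eef_rot: [0.0, 0.991, 0.132, -0.001]
wrist_force: [0.1, 0.4, -2.2]
opening: 0.072
```

View pics/s9.png

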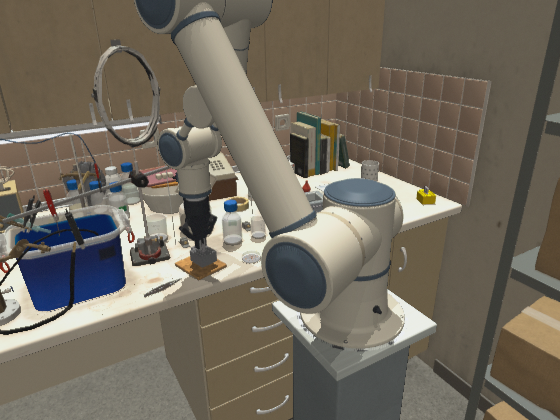

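Block is held just over the slab, (203,255) in the picture. Lower in small steps until contact.

```bash
python3 -m crank '[[1,0,0,-0.004,0],[1,0,0,-0.008,0],[1,0,0,-0.011,0],[1,0,0,-0.012,0],[1,0,0,-0.012,0]]'; python3 -m crank '[[1,0,0,-0.001,0],[1,0,0,-0.002,0],[1,0,0,-0.002,0]]'
```

```text
t: 10.0
eef_pos: [0.43, 0.253, 0.0381]
eef_rot: [0.0, 0.991, 0.133, -0.0]
wrist_force: [-0.1, -1.2, -1.7]
opening: 0.068
t: 10.3
eef_pos: [0.4301, 0.253, 0.0361]
eef_rot: [-0.0, 0.991, 0.133, -0.0]
wrist_force: [0.6, 0.2, -3.3]
opening: 0.075
```

```bash
python3 -m crank '[[1,0,0,-0.001,0],[1,0,0,-0.002,0],[1,0,0,-0.002,0]]'; python3 -m crank '[[1,0,0,-0.001,0],[1,0,0,-0.002,0],[1,0,0,-0.002,0]]'
```

```text
t: 10.6
eef_pos: [0.4302, 0.2531, 0.0352]
eef_rot: [-0.0, 0.991, 0.133, 0.0]
wrist_force: [-5.9, -1.6, 27.2]
opening: 0.075
t: 10.9
eef_pos: [0.4303, 0.2531, 0.0351]
eef_rot: [-0.0, 0.991, 0.133, 0.001]
wrist_force: [-16.1, -6.6, 77.8]
opening: 0.071
```

```bash
python3 -m crank '[[1,0,0,0.002,0],[1,0,0,0.003,0],[1,0,0,0.003,0],[0.7,0,0,0.003,0],[0.5,0,0,0.003,0],[0.5,0,0,0.003,0],[0.5,0,0,0.003,0]]'; python3 -m crank '[[0.5,0,0,0.02,0],[0.5,0,0,0.05,0],[0.5,0,0,0.09,0],[0.5,0,0,0.13,0],[0.5,0,0,0.165,0],[0.5,0,0,0.165,0]]'; python3 -c "
from h import *
s,st=shot('wrist','w10');print(st['eef_pos'],st['opening'])"
```

```text
t: 11.6
eef_pos: [0.4301, 0.2529, 0.035]
eef_rot: [0.0, 0.991, 0.133, -0.0]
wrist_force: [-0.1, -0.1, -0.6]
opening: 0.249
t: 12.2
eef_pos: [0.4321, 0.2539, 0.2044]
eef_rot: [-0.001, 0.991, 0.133, 0.003]
wrist_force: [-0.3, 0.1, -1.0]
opening: 0.248
[0.43211077 0.25386643 0.20443039] 0.24764367336295107
```

View pics/w10.png

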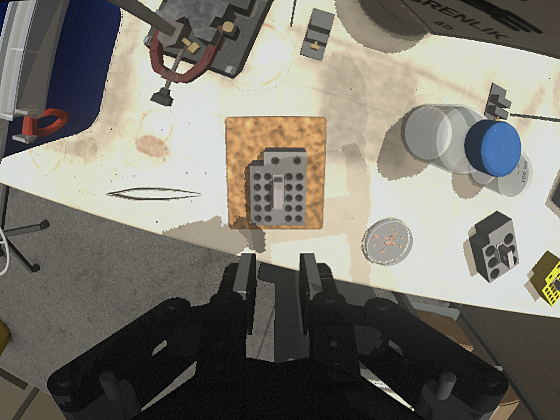

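```bash
python3 -m crank '[[0.4,-0.01,-0.04,0,0.08],[0.4,-0.02,-0.085,0,0.16],[0.4,-0.03,-0.13,0,0.24],[0.4,-0.04,-0.175,0,0.32],[0.4,-0.042,-0.22,0,0.4],[0.4,-0.042,-0.265,0,0.48],[0.4,-0.042,-0.31,0,0.48],[0.4,-0.042,-0.344,0,0.48]]'; python3 -m crank '[[0.4,0,0,0,0],[0.4,0,0,0,0],[0.4,0,0,0,0]]'; python3 -c "
from h import *
s,st=shot('wrist','w11');print(st['eef_pos'],st['opening'],yaw(st)+np.pi/2)
im=cv2.imread('pics/w11.png');cv2.imwrite('pics/w11c.png',cv2.resize(im[60:280,190:390],None,fx=3,fy=2.7,interpolation=cv2.INTER_CUBIC))"
```

```text
t: 13.05
eef_pos: [0.3872, -0.0932, 0.1993]
eef_rot: [-0.0, 0.931, 0.364, -0.001]
wrist_force: [0.4, -0.0, -0.2]
opening: 0.297
t: 13.35
eef_pos: [0.3876, -0.0901, 0.1996]
eef_rot: [-0.001, 0.931, 0.365, -0.001]
wrist_force: [0.3, -0.1, 0.1]
opening: 0.302
[ 0.38755812 -0.09013475  0.19959621] 0.3020735897944356 0.7472740844586971
```

View pics/w11.png

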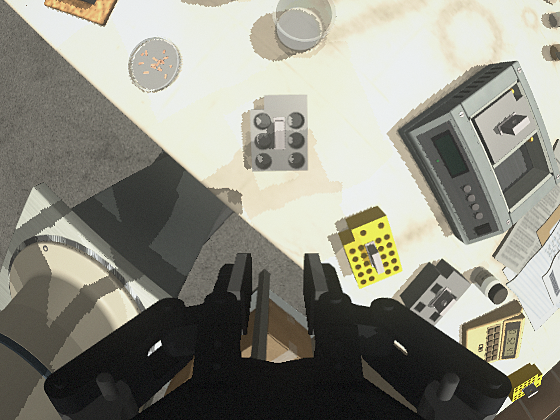

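```bash
python3 - <<'E'
import cv2
im=cv2.imread("pics/w11.png")
cv2.imwrite("pics/w11c.png",cv2.resize(im[85:185,230:330],None,fx=6,fy=6,interpolation=cv2.INTER_CUBIC))
E
```

```text
(no output)
```

View pics/w11c.png

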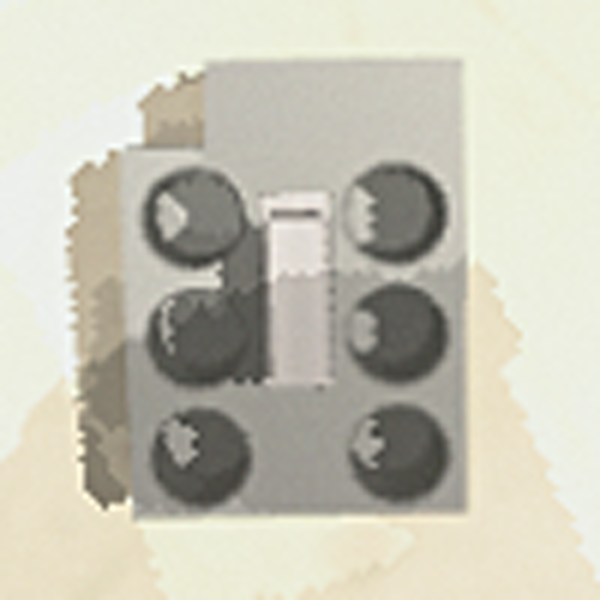

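```bash
python3 - <<'E'
from h import *
s,st=load("w11")
f=lambda u,v,z:on(s,230+u/6,85+v/6,z,st)
P=[f(*p,.036) for p in[(134,520),(467,513),(463,60)]]; print(np.round(P,4))
a=P[2]-P[1]; b=P[0]-P[1]; print("yawx",np.arctan2(a[1],a[0]),"yawy",np.arctan2(b[1],b[0])-np.pi/2, np.linalg.norm(a),np.linalg.norm(b)); print("ctr",(P[0]+P[2])/2)
T=[f(*p,.06) for p in[(266,222),(330,222),(332,382),(273,382)]];print(np.round(T,4));t=np.mean(T,0);print("tab",t)
d=T[0]-T[3];print(np.arctan2(d[1],d[0]));d=T[1]-T[2];print(np.arctan2(d[1],d[0]))
H=[f(*p,.036) for p in[(195,217),(397,212),(399,452),(202,456)]];
d=H[0]-H[3];print(np.arctan2(d[1],d[0]));d=H[1]-H[2];print(np.arctan2(d[1],d[0]));
d=H[0]-H[1];print(np.arctan2(d[1],d[0])-np.pi/2);d=H[3]-H[2];print(np.arctan2(d[1],d[0])-np.pi/2);
E
```

```text
[[ 0.3806 -0.0647  0.036 ]
 [ 0.4195 -0.1048  0.036 ]
 [ 0.4737 -0.0522  0.036 ]]
yawx 0.7708724272185137 yawy 0.7696625347372379 0.07551656638830284 0.055877932631281164
ctr [ 0.42716954 -0.05845286  0.036     ]
[[ 0.4333 -0.0465  0.06  ]
 [ 0.4399 -0.0536  0.06  ]
 [ 0.4221 -0.0706  0.06  ]
 [ 0.416  -0.064   0.06  ]]
tab [ 0.42782057 -0.05864972  0.06      ]
0.7894465964757877
0.7637249367443041
0.7687729139536847
0.7658046852297513
0.773636439194223
0.7690022589880883
```

```bash
python3 -m crank '[[0.4,0.02,0.017,-0.02,0.022],[0.4,0.0386,0.0328,-0.05,0.022],[0.4,0.0386,0.0328,-0.08,0.022],[0.4,0.0386,0.0328,-0.11,0.022],[0.4,0.0386,0.0328,-0.135,0.022],[0.4,0.0386,0.0328,-0.14,0.022],[0.4,0.0386,0.0328,-0.14,0.022]]'; python3 -c "
from h import *
s,st=shot('wrist','w12');print(st['eef_pos'],st['opening'],yaw(st)+np.pi/2)
im=cv2.imread('pics/w12.png');cv2.imwrite('pics/w12c.png',cv2.resize(im[170:370,180:380],None,fx=3,fy=3,interpolation=cv2.INTER_CUBIC))"
```

```text
t: 14.1
eef_pos: [0.4262, -0.0574, 0.0599]
eef_rot: [-0.001, 0.927, 0.376, -0.001]
wrist_force: [0.3, -0.1, 0.3]
opening: 0.295
[ 0.42623065 -0.05741536  0.05990203] 0.29516611332799275 0.7700863873916592
```

View pics/w12c.png

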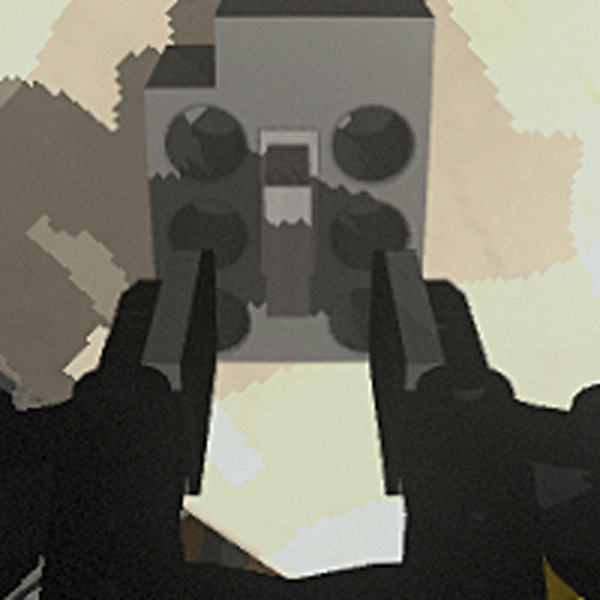

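```bash
python3 -m crank '[[0.4,0,0,-0.01,0],[0.4,0,0,-0.02,0],[0.4,0,0,-0.028,0],[0.4,0,0,-0.034,0],[0.4,0,0,-0.034,0]]'; python3 -m crank '[[1,0,0,0,0],[1,0,0,0,0],[1,0,0,0,0],[1,0,0,0,0],[1,0,0,0,0],[1,0,0,0,0]]' 80;  python3 -m crank '[[1,0,0,0.004,0],[1,0,0,0.008,0],[1,0,0,0.012,0],[1,0,0,0.012,0]]' 80
```

```text
t: 14.65
eef_pos: [0.4263, -0.0582, 0.0254]
eef_rot: [-0.0, 0.927, 0.375, -0.001]
wrist_force: [-0.0, 0.0, 0.4]
opening: 0.301
t: 15.25
eef_pos: [0.4267, -0.0583, 0.0262]
eef_rot: [0.0, 0.927, 0.375, 0.0]
wrist_force: [1.6, -0.3, -3.2]
opening: 0.069
t: 15.65
eef_pos: [0.427, -0.0583, 0.0388]
eef_rot: [0.0, 0.927, 0.375, 0.0]
wrist_force: [0.4, 0.6, -3.4]
opening: 0.07
```

```bash
python3 -m crank '[[1,0,0,0.04,0],[1,0,0,0.08,0],[1,0,0,0.12,0],[1,0.02,-0.03,0.142,-0.12],[1,0.04,-0.06,0.142,-0.24],[1,0.065,-0.09,0.142,-0.36],[1,0.09,-0.12,0.142,-0.48],[1,0.115,-0.15,0.142,-0.6]]' 80;  python3 -m crank '[[1,0.02,-0.025,0,-0.12],[1,0.04,-0.05,0,-0.24],[1,0.06,-0.0715,0,-0.348],[1,0.06,-0.0715,0,-0.348],[1,0.06,-0.0715,0,-0.348]]' 80; python3 -c "
from h import *
s,st=shot('wrist','w13');print(st['eef_pos'],st['opening'],yaw(st)+np.pi/2)
a=cv2.imread('pics/w7.png');b=cv2.imread('pics/w13.png')
cv2.imwrite('pics/w13c.png',np.hstack([cv2.resize(i[130:330,190:360],None,fx=2.3,fy=2.3,interpolation=cv2.INTER_CUBIC) for i in(a,b)]))"
```

```text
t: 16.45
eef_pos: [0.5422, -0.2095, 0.1801]
eef_rot: [-0.0, 0.997, 0.082, -0.0]
wrist_force: [1.1, -0.1, -3.4]
opening: 0.069
t: 16.95
eef_pos: [0.6014, -0.2798, 0.1795]
eef_rot: [-0.0, 0.996, -0.089, -0.001]
wrist_force: [0.5, 0.2, -3.2]
opening: 0.071
[ 0.6013714  -0.27979717  0.17946723] 0.07136083023545704 -0.17888220467876836
```

View pics/w13c.png

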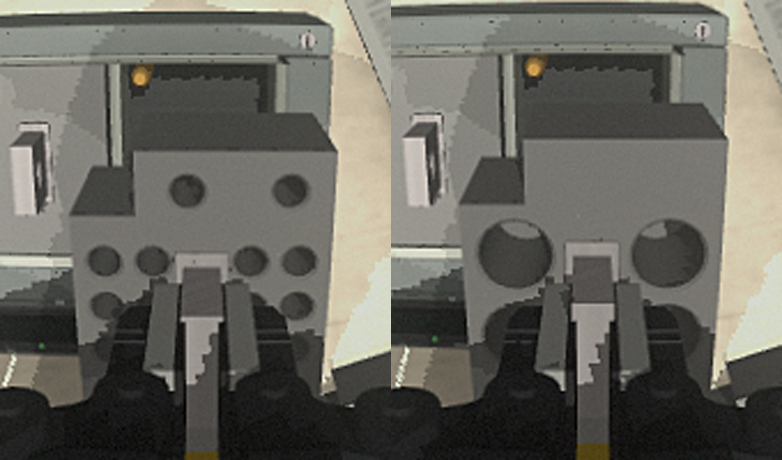

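```bash
python3 - <<'E'
from h import *
for n,P,zt in(("w7",[(337,152),(134,152),(69,215)],.1805-.025+.036),("w13",[(336,138),(133,139),(69,206)],.1795-.026+.036)):
  s,st=load(n)
  q=st["eef_rot"]; Rt=Ro.from_quat([q[1],q[2],q[3],q[0]]).as_matrix()
  for p in P:
    X=on(s,190+p[0]/2.3,130+p[1]/2.3,zt,st); print(n,(Rt.T@(X-st["eef_pos"])).round(4))
# bay mouth in w13: inner corners
s,st=load("w13"); 
E
```

```text
w7 [ 0.0379  0.0295 -0.0107]
w7 [ 0.0379 -0.0121 -0.0108]
w7 [ 0.0242 -0.0263 -0.0109]
w13 [ 0.0407  0.0293 -0.0101]
w13 [ 0.0404 -0.0123 -0.0101]
w13 [ 0.0259 -0.0264 -0.01  ]
```

```bash
python3 -m crank '[[1,-0.0015,0.0003,-0.02,0],[1,-0.0015,0.0003,-0.045,0],[1,-0.0015,0.0003,-0.065,0],[1,-0.0015,0.0003,-0.077,0],[1,-0.0015,0.0003,-0.082,0],[1,-0.0015,0.0003,-0.082,0],[1,-0.0015,0.0003,-0.082,0]]' 80;  python3 -c "
from h import *
s,st=shot('wrist','w14');print(st['eef_pos'],st['wrist_force'],yaw(st)+np.pi/2)
b=cv2.imread('pics/w14.png')
cv2.imwrite('pics/w14c.png',cv2.resize(b[110:330,130:380],None,fx=3,fy=2.7,interpolation=cv2.INTER_CUBIC))"
```

```text
t: 17.7
eef_pos: [0.6006, -0.2796, 0.0991]
eef_rot: [0.0, 0.996, -0.089, 0.001]
wrist_force: [-0.5, -1.0, -2.5]
opening: 0.067
[ 0.60062426 -0.27956908  0.09914147] [-0.53719047 -0.98179317 -2.46917903] -0.17892905258834446
```

View pics/w14c.png

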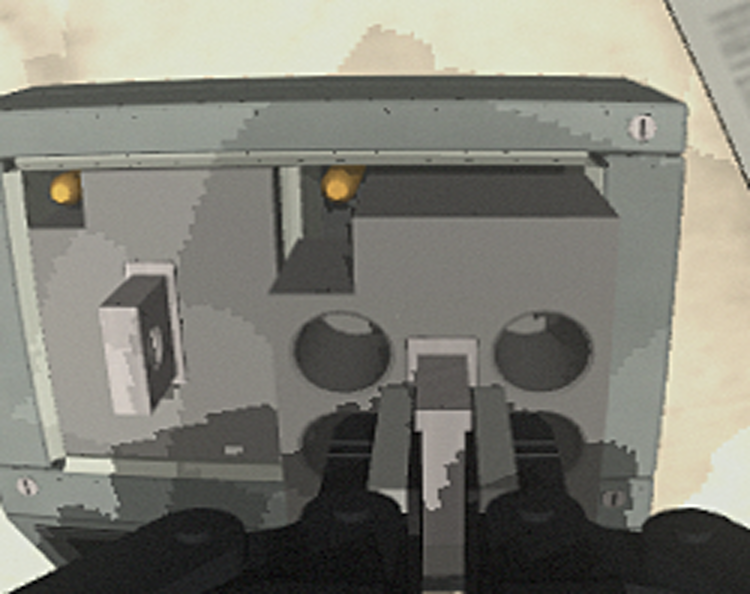

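```bash
python3 -m crank '[[1,-0.0007,0,-0.004,0],[1,-0.0007,0,-0.007,0],[1,-0.0007,0,-0.01,0],[1,-0.0007,0,-0.013,0],[1,-0.0007,0,-0.013,0]]' 80; python3 -m crank '[[1,0,0,-0.002,0],[1,0,0,-0.004,0],[1,0,0,-0.006,0],[1,0,0,-0.006,0]]'
```

```text
t: 18.25
eef_pos: [0.5993, -0.2793, 0.0846]
eef_rot: [-0.0, 0.996, -0.089, -0.0]
wrist_force: [-0.4, -0.3, -2.8]
opening: 0.068
t: 18.65
eef_pos: [0.5993, -0.2794, 0.0788]
eef_rot: [-0.0, 0.996, -0.089, -0.0]
wrist_force: [0.4, 0.7, -3.2]
opening: 0.076
```

```bash
python3 -m crank '[[1,0,0,-0.002,0],[1,0,0,-0.004,0],[1,0,0,-0.006,0],[1,0,0,-0.008,0],[1,0,0,-0.008,0]]'; python3 -m crank '[[1,0,0,-0.002,0],[1,0,0,-0.004,0],[1,0,0,-0.006,0],[1,0,0,-0.006,0]]'
```

```text
t: 19.15
eef_pos: [0.5998, -0.2796, 0.0713]
eef_rot: [0.0, 0.996, -0.089, 0.0]
wrist_force: [1.9, -0.3, -0.5]
opening: 0.071
t: 19.55
eef_pos: [0.5997, -0.2795, 0.0649]
eef_rot: [0.0, 0.996, -0.089, 0.0]
wrist_force: [3.7, -1.1, -2.2]
opening: 0.073
```

```bash
python3 -m crank '[[1,0,0,-0.002,0],[1,0,0,-0.004,0],[1,0,0,-0.006,0],[1,0,0,-0.008,0],[1,0,0,-0.008,0]]'; python3 -m crank '[[1,0,0,-0.001,0],[1,0,0,-0.002,0],[1,0,0,-0.003,0],[1,0,0,-0.003,0]]'
```

```text
t: 20.05
eef_pos: [0.5996, -0.2794, 0.0568]
eef_rot: [-0.0, 0.996, -0.089, 0.0]
wrist_force: [4.2, -1.1, -3.1]
opening: 0.07
t: 20.45
eef_pos: [0.5996, -0.2795, 0.0541]
eef_rot: [0.0, 0.996, -0.089, 0.0]
wrist_force: [4.8, -0.7, -0.9]
opening: 0.069
```

```bash
python3 -m crank '[[1,0,0,-0.001,0],[1,0,0,-0.001,0]]'; python3 -m crank '[[1,0,0,-0.001,0],[1,0,0,-0.001,0]]'; python3 -m crank '[[1,0,0,-0.0005,0],[1,0,0,-0.0005,0]]'
```

```text
t: 20.65
eef_pos: [0.5995, -0.2795, 0.0531]
eef_rot: [0.0, 0.996, -0.089, 0.0]
wrist_force: [4.2, -0.8, -0.8]
opening: 0.074
t: 20.85
eef_pos: [0.5995, -0.2794, 0.0521]
eef_rot: [-0.0, 0.996, -0.089, -0.0]
wrist_force: [5.0, -0.4, -1.0]
opening: 0.072
t: 21.05
eef_pos: [0.5996, -0.2794, 0.0517]
eef_rot: [-0.0, 0.996, -0.089, 0.0]
wrist_force: [4.9, 0.0, 0.4]
opening: 0.069
```

```bash
python3 -m crank '[[1,0,0,-0.0005,0],[1,0,0,-0.0005,0]]'; python3 -m crank '[[1,0,0,-0.0005,0],[1,0,0,-0.0005,0]]'; python3 -m crank '[[1,0,0,-0.0005,0],[1,0,0,-0.0005,0]]'
```

```text
t: 21.25
eef_pos: [0.5996, -0.2794, 0.0516]
eef_rot: [-0.0, 0.996, -0.089, 0.0]
wrist_force: [3.4, 0.9, 7.2]
opening: 0.071
t: 21.45
eef_pos: [0.5997, -0.2793, 0.0516]
eef_rot: [0.0, 0.996, -0.089, 0.0]
wrist_force: [1.3, 2.7, 15.2]
opening: 0.073
t: 21.65
eef_pos: [0.5997, -0.2792, 0.0515]
eef_rot: [0.0, 0.996, -0.089, 0.0]
wrist_force: [-0.6, 4.8, 21.0]
opening: 0.07
```

```bash
python3 -m crank '[[1,0,0,-0.0007,0],[1,0,0,-0.0007,0]]';python3 -m crank '[[1,0,0,0.001,0],[1,0,0,0.002,0],[0.7,0,0,0.002,0],[0.4,0,0,0.002,0],[0.4,0,0,0.002,0],[0.4,0,0,0.002,0]]'; python3 -m crank '[[0.4,0,0,0.01,0],[0.4,0,0,0.03,0],[0.4,-0.005,0,0.06,0],[0.4,-0.012,0,0.09,0],[0.4,-0.02,0,0.12,0],[0.4,-0.02,0,0.14,0],[0.4,-0.02,0,0.14,0]]'; python3 -c "
from h import *
s,st=shot('wrist','w15');print(st['eef_pos'],st['wrist_force'],yaw(st)+np.pi/2)
b=cv2.imread('pics/w15.png')
cv2.imwrite('pics/w15c.png',cv2.resize(b[90:260,150:350],None,fx=4,fy=3.5,interpolation=cv2.INTER_CUBIC))"
```

```text
t: 21.85
eef_pos: [0.5997, -0.2792, 0.0515]
eef_rot: [0.0, 0.996, -0.089, 0.001]
wrist_force: [-2.8, 6.7, 30.0]
opening: 0.072
t: 22.45
eef_pos: [0.5991, -0.2794, 0.0512]
eef_rot: [-0.0, 0.996, -0.09, -0.0]
wrist_force: [0.4, -0.4, -0.2]
opening: 0.299
t: 23.15
eef_pos: [0.5806, -0.2802, 0.1955]
eef_rot: [0.001, 0.996, -0.09, 0.002]
wrist_force: [0.4, -0.1, 0.1]
opening: 0.301
[ 0.58064358 -0.28022959  0.19545569] [ 0.42137352 -0.09188147  0.11850063] -0.17931481687257378
```

View pics/w15c.png

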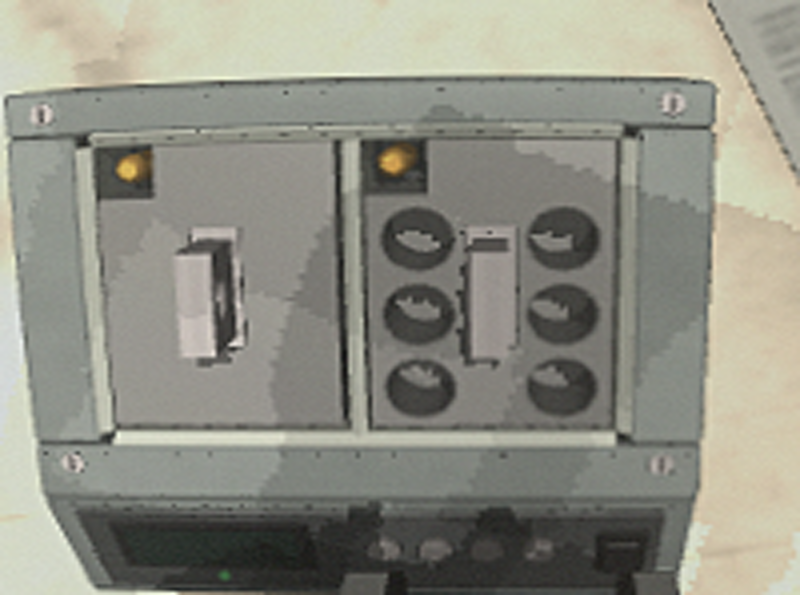

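```bash
python3 -m crank '[[0.4,-0.03,-0.03,0.03,0],[0.4,-0.06,-0.06,0.06,0],[0.4,-0.09,-0.1,0.08,0],[0.4,-0.12,-0.14,0.08,0],[0.4,-0.15,-0.18,0.08,0],[0.4,-0.18,-0.22,0.08,0],[0.4,-0.21,-0.26,0.08,0],[0.4,-0.21,-0.26,0.08,0]]'; python3 -c "
from h import *
shot('scene','s16');shot('top','t16')
b=cv2.imread('pics/t16.png')
cv2.imwrite('pics/t16c.png',cv2.resize(b[130:280,130:370],None,fx=3.3,fy=3.3,interpolation=cv2.INTER_CUBIC))"
```

```text
t: 24.0
eef_pos: [0.3657, -0.5431, 0.2702]
eef_rot: [-0.0, 0.996, -0.092, -0.001]
wrist_force: [0.1, 1.3, 0.1]
opening: 0.303
```

View pics/t16c.png

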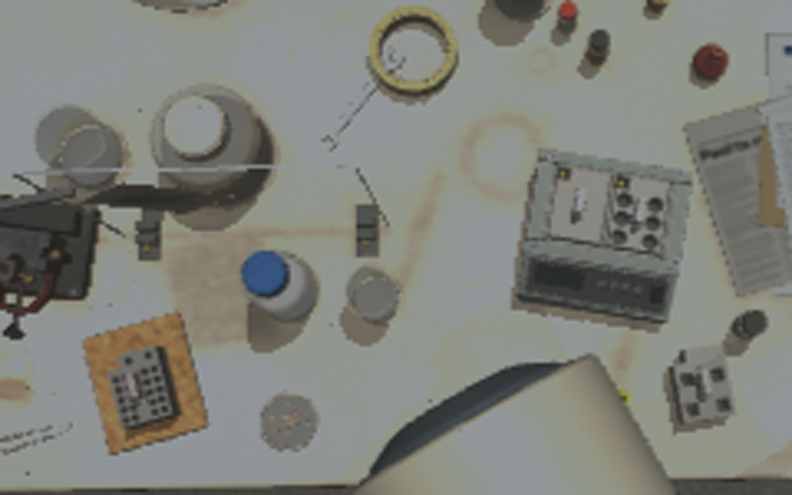

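View pics/s16.png

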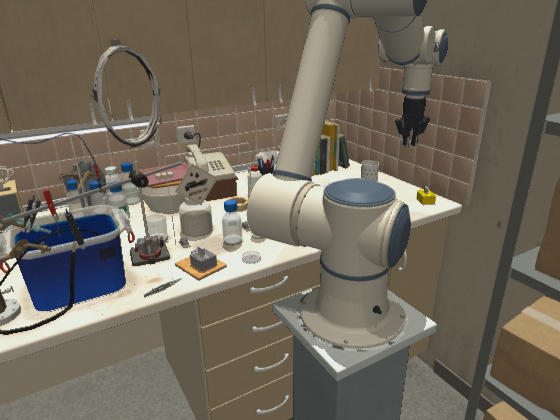

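All in place: the fine block stands on the slab at (140,388) in the crop, the tube block is in the right bay at (640,220), and everything else is undisturbed.

```bash
python3 -m crank '[[0.4,0,0,0,0],[0.4,0,0,0,0],[0.4,0,0,0,0]]'; python3 -c "
from cell import arm;print(arm.job_done())"
```

```text
t: 24.4
eef_pos: [0.3705, -0.5384, 0.2715]
eef_rot: [-0.0, 0.996, -0.089, 0.0]
wrist_force: [0.6, 0.6, 0.4]
opening: 0.3
the job is handed in; nothing more can be done
None
```

The changeover is done and handed in at about 24.4 s. I lifted the 22-hole block out of the right (-y) bay by its tab and stood it upright near the middle of the cork slab. I then put the six-hole block into that bay with its notch over the sensor post and pressed it home.

**Seating:** it came to a hard stop at the expected depth and did not move under a 30 N push. In the last wrist picture its top looks level with the filler block beside it. I judged "flush" from that stop and the picture; there was no separate height measurement.

**Everything else:** in the last top view, the filler block, cuvette block, bottle, beaker, dish and vial are where they started. The yellow look-alike was mostly hidden by the arm in that view; nothing was done to it.

**What disagreed or failed:**
- **Fingertips:** they sit about 17 mm behind the TCP, not 14 mm ahead as described. The wrist and scene pictures both showed this, so the first grip closed on air above the tab without touching it; I corrected for it after that.
- **Pad centre:** it is about 1.6 mm to one side of the TCP, and I corrected for that too.
- **Force on the slab:** setting the first block down, I briefly pushed too far and the wrist force reached 78 N. That is under the 120 N wrist limit, and I backed off before letting go.

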